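Wedge the chopping board tight in its tray

ROBOT

A 6-joint arm with a two-finger parallel gripper is mounted at the origin on the work surface. World frame = base frame: x ahead of the robot, y to its left, z up, the work surface at z = 0. Lengths are in mm, angles in rad, forces in N, time in s.
With the tool pointing down it reaches from about 325 to 875 mm from the base axis. Payload 4.4 kg.
Tool frame: the origin (TCP) lies on the centre line of the jaws, within the pads' length; the fingertips stand ahead of it and the grasp point (between the pads) lies 6 mm ahead of it (ctrl.tcp_to_tips is the z of the fingertips in the tool frame, in mm); z points along the fingers, y is the line along which they close (so a half turn about z gives the same grasp; the last joint's range is limited). The gripper opens to 85 mm and grips with 20 to 120 N. Pads are 22 mm wide; open, the fingers measure 114 mm over their backs; the gripper's body (76 mm by 85 mm) begins 54 mm behind the grasp point. The pads swing forward as they close: fully open they stand 13 mm farther back than shut.
Start: joints at [-1.446, 0.207, 1.542, -0, 1.393, -0.15], TCP at [156.57, -553.275, 256.282] pointing down, gripper open.
Joint ranges: [-2.73, 2.73], [-0.86, 2.22], [0.23, 2.46], [-1.11, 4.25], [0.08, 2.63], [-2.82, 2.82]. Speed limits (rad/s): [2.79, 2.79, 3.14, 3.14, 3.14, 3.14].

INTERFACE

Orientations are given as a 3x3 rotation matrix whose columns are the frame's x, y, z axes.
In Python, from plant import ctrl, sensors, optics gives the robot as it stands. Calls block until the motion is done:
- ctrl.move_ptp(position, orientation): joint-space move of the TCP to a pose.
- ctrl.move_l(position, rot=None, vel=150, threshold=None): straight line of the TCP; rot=None keeps the orientation; vel is the mean speed in mm/s. With threshold (N) it stops when the force on the tool has changed by that much, and returns True; else False.
- ctrl.set_joints(angles): joint-space move.
- ctrl.gripper_to(opening, force=None): finger opening in mm; force is the grip in N (None keeps the last); returns when the fingers have stopped.
- ctrl.hold(seconds).
- ctrl.solve_ik(position, orientation): joint angles nearest the present ones, or None.
- sensors.read_state(): the state.
- optics.grab_frame(name): name is "scene" or "top" or "wrist"; returns (picture, depth): 400x640x3 uint8, red, green, blue; 400x640 float32, mm along the optical axis (not along the pixel's ray), 0 where there is no reading.
- optics.camera_params(name): a dict with "mtx" (3x3 intrinsics, pixels), "R" (3x3) and "t" (3): a world point X has camera coordinates R X + t; the wrist camera has in their place "T_tool_cam" (4x4, takes a point from camera to tool coordinates, whose origin is the TCP and whose axes are the flange's). Camera axes: x right, y down, z forward; pixel columns grow to the right and rows downward; lengths in mm; the calibration is good to about 2 mm. A picture is of the moment at which its call begins: read the wrist's pose just before it. camera_params takes no time and is no camera call.
A pose or a line that the arm cannot do raises ctrl.MotionError and nothing moves.
- ctrl.finish_job(): hands the job in; it is judged then, once.
The state is a dict: "t": time; "q": joint angles; "qvel": joint speeds; "tau": joint torques, N m; "eef_pos": TCP position; "eef_rot": TCP orientation; "force": force on the tool from outside, world axes, zero at the start; "wrist_torque": the same for the moment, N m; "grip_width": finger opening in mm; "grasp_force": force on a finger pad.
Only numpy, scipy, OpenCV 4.12 (cv2) and the standard library are available. Lean on these libraries where they do the work, as an engineer would, in place of code of your own. Each camera call takes 0.05 s, during which the arm holds its last target. There are 200 camera calls.

TASK

The chopping board sits loose in its steel tray. Take the wooden pestle and, with its head against the butt of the wooden wedge, gently tap the wedge along the slot beside the board until it stops moving forward and is firmly jammed between the cleat and the board, with the board hard against the tray's left fence; do not batter it and do not touch the wedge with the gripper. Then lay the pestle down on the counter clear of the tray and leave the other things where they are.

Things in the scene. Friction and masses are not known exactly. Their poses are not given: they have to be found in the camera images.
- tray: Fixed steel tray. Origin on the counter, x = the way the wedge is driven, roughly away from the robot. Floor 4 mm thick, x -110 to 120, y -140 to 130 mm, plus a tongue under the slot to x = -210 (y -140 to -65); bare counter before it. A far lip (inner face x = 102) and an adjustable left fence (inner face anywhere in y = 123.5 to 126.5), both 18 mm high, stop the board.
- board: Loose white plastic chopping board, 200 x 200 x 14 mm, about 0.5 kg, on the tray floor. Origin at the centre of its underside, axes as the tray's. It starts with up to 2 mm of play to the far lip and 0.3 to 3 mm to the left fence, which is not measured. Its -y edge is one side of the slot.
- cleat: Fixed grey metal cleat on the tray floor, 120 x 24 mm, 30 mm high, on the -y side of the slot; where it is screwed differs by a mm or so. Origin on the tray floor, axes as the tray's. Its inner face slopes 1 in 8: y = -9.5 mm + x/8, x from -60 to 60, so the slot narrows to +x, and 1 mm of slot width shifts the place where the wedge jams by 8 mm.
- wedge: Loose pale wooden wedge on the tray floor, its nose in the slot: 120 mm long, 40 mm high, 0.07 kg. Origin at the underside, half way along; +x points to the thin nose (14 mm), the thick end (29 mm, x = -60) is the butt. Its +y face (y = 10) is straight, along the board's edge; its -y face (y = -11.5 mm + x/8) fits the cleat. It starts 35 to 95 mm short of where it jams.
- wedge_butt (a point): Centre of the wedge's flat butt (29 mm wide, 40 mm high), 20 mm above the tray floor; axes as the wedge's; push here along +x. The wedge slides freely (under 1 N), then shoves the board over to the fence (2 to 4 N), then jams with steeply rising resistance. It is tight once taps or pushes of 10 to 12 N no longer move it; over 28 N batters it. Friction keeps it.
- pestle: Loose wooden pestle lying on the counter, 160 mm long (x), about 0.12 kg. Origin at its underside, half way along; its axis is 18 mm above. Eight-sided head, 36 mm across flats, x 35 to 80 mm, flat striking face at x = 80; eight-sided knob, 36 mm, x -80 to -60; between them a square handle, 28 x 28 mm. Balance point near x = 10.
- pestle_mid (a point): Point on the pestle's axis half way along, 18 mm above the counter when it lies flat.
- ramekin: White ceramic ramekin, 80 mm across, 45 mm high. Origin under its centre. Leave it alone.
- sieve: Steel sieve bowl, 132 mm across, 45 mm high, with a flat handle. Origin under the bowl. Leave it alone.
- lid: Round blue silicone lid, 110 mm across, lying flat. Origin under its centre. Leave it alone.
There are look-alikes about, which are no part of the job. Several things have the shape of the cleat; the one meant has the colours described above.

How it is judged:
By the outcome, as a careful person would: the job done as asked, in the order asked, and still so for the second after the job is handed in, with the robot touching nothing.
It also fails if it takes over 58 s, if anything falls off the work surface, if the arm or the gripper's body presses on something with over 40 N, if the wrist force passes 120 N, or if a joint passes its speed limit or range.

## Working session

There is one attempt and no reset: what is moved stays moved. The work goes in short steps, each a Python script; the robot and the scene stay as the last script left them, time stands still between calls to the robot, and variables do not carry over. Pictures are saved under pics/ and viewed, at most 10 in all, crops included, and the job is handed in when it is done.

```bash
mkdir -p pics; ls; python3 - <<'E'
from plant import ctrl,sensors,optics
import cv2,numpy as np
for n in("scene","top"):
    p,d=optics.grab_frame(n); cv2.imwrite(f"pics/{n}0.png",p[:,:,::-1]); np.save(f"pics/{n}0.npy",d)
    c=optics.camera_params(n); print(n,c)
print(ctrl.tcp_to_tips,sensors.read_state()["t"])
E
```

```text
pics
scene {'mtx': array([[376.68343131,   0.        , 318.90037771],
       [  0.        , 376.68343131, 198.1097323 ],
       [  0.        ,   0.        ,   1.        ]]), 'R': array([[-0.0994375 ,  0.99497368,  0.01181393],
       [ 0.72662998,  0.08072029, -0.68227055],
       [-0.67979486, -0.05925892, -0.73100432]]), 't': array([  95.28081311, -340.90443026, 1603.3614701 ])}
top {'mtx': array([[401.51315525,   0.        , 319.23060613],
       [  0.        , 401.51315525, 201.72543979],
       [  0.        ,   0.        ,   1.        ]]), 'R': array([[ 2.57077291e-02, -9.99669315e-01,  6.11297919e-04],
       [-9.95754103e-01, -2.56611037e-02, -8.84040386e-02],
       [ 8.83904913e-02,  1.66396467e-03, -9.96084511e-01]]), 't': array([ -50.61428178,  531.18940182, 1321.89118154])}
25.0 0.1
```

View pics/top0.png

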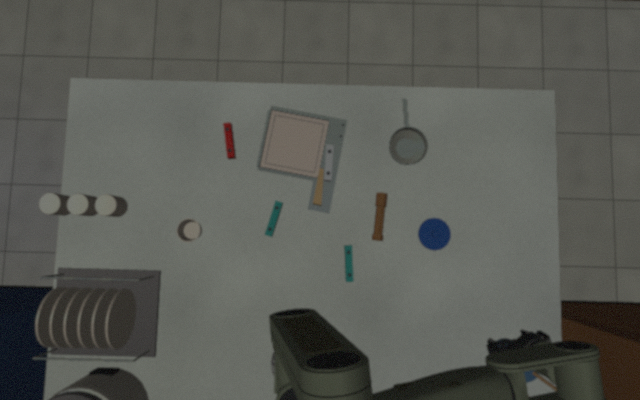

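View pics/scene0.png

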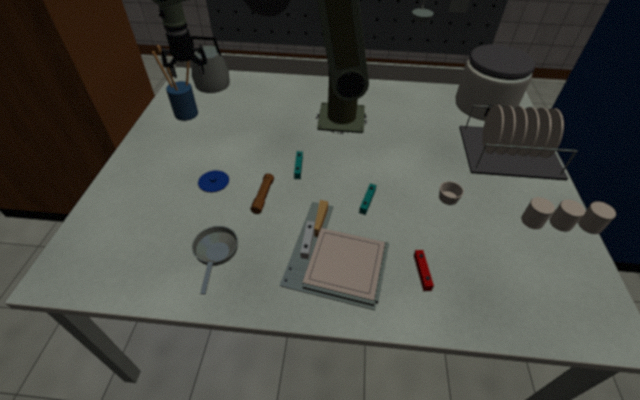

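Top view: the tray is at (300,145), the grey cleat at (328,162) and the wedge at (319,187). The pestle is at (380,216), with its long head at the top (far) end. Three other things have the cleat's shape: teal (273,219), teal (349,263) and red (230,140). The grey one on the tray, beside the slot, fits the description. I'll move the wrist camera in to confirm.

```bash
cat > h.py <<'E'
from plant import ctrl,sensors,optics
import cv2,numpy as np
def ray(name,uv,z,pose=None):
    "world points on planes z for pixels uv"
    c=optics.camera_params(name); K=c["mtx"]
    if name=="wrist":
        p,Rt=pose; T=c["T_tool_cam"]; Rw=Rt@T[:3,:3]; o=p+Rt@T[:3,3]
    else: Rw=c["R"].T; o=-Rw@c["t"]
    out=[]
    for (u,v),zz in zip(uv,np.broadcast_to(z,len(uv))):
        d=Rw@np.linalg.inv(K)@[u,v,1]; out.append(o+d*(zz-o[2])/d[2])
    return np.array(out)
def down(yaw):  # tool z down, tool x along yaw
    c,s=np.cos(yaw),np.sin(yaw); return np.array([[c,s,0],[s,-c,0],[0,0,-1.]])
def pose():
    s=sensors.read_state(); return np.array(s["eef_pos"]),np.array(s["eef_rot"])
def snap(tag):
    P=pose(); p,d=optics.grab_frame("wrist"); cv2.imwrite(f"pics/{tag}.png",p[:,:,::-1])
    np.savez(f"pics/{tag}.npz",p=P[0],R=P[1],d=d); return p,d,P
E
python3 - <<'E'
from h import *
np.set_printoptions(precision=1,suppress=True)
print(optics.camera_params("wrist"), pose())
print(ray("top",[(381,193),(378,240),(317,205),(322,170),(349,263)],[18,18,40,40,30]))
E
```

```text
{'mtx': array([[310.8,   0. , 321.2],
       [  0. , 310.8, 201.9],
       [  0. ,   0. ,   1. ]]), 'T_tool_cam': array([[  -0. ,   -1. ,   -0.3,   68.2],
       [   1. ,    0. ,   -0. ,   -1.5],
       [   0. ,   -0.3,    1. , -117.8],
       [   0. ,    0. ,    0. ,    1. ]])} (array([ 156.5, -552.6,  255.2]), array([[ 1. ,  0.3, -0. ],
       [ 0.3, -1. ,  0. ],
       [ 0. , -0. , -1. ]]))
[[ 567.7 -244.4   18. ]
 [ 409.7 -236.3   18. ]
 [ 519.8  -29.9   40. ]
 [ 637.2  -43.5   40. ]
 [ 331.9 -140.1   30. ]]
```

```bash
python3 - <<'E'
from h import *
ctrl.move_ptp([500,-150,200],down(0)); snap("w1"); print(pose(),sensors.read_state()["t"])
E
```

```text
(array([ 499.9859343 , -150.91916141,  200.1842078 ]), array([[ 9.99999125e-01, -1.27910864e-03,  3.36404778e-04],
       [-1.27896994e-03, -9.99999097e-01, -4.12196401e-04],
       [ 3.36931718e-04,  4.11765789e-04, -9.99999858e-01]])) 2.075
```

View pics/w1.png

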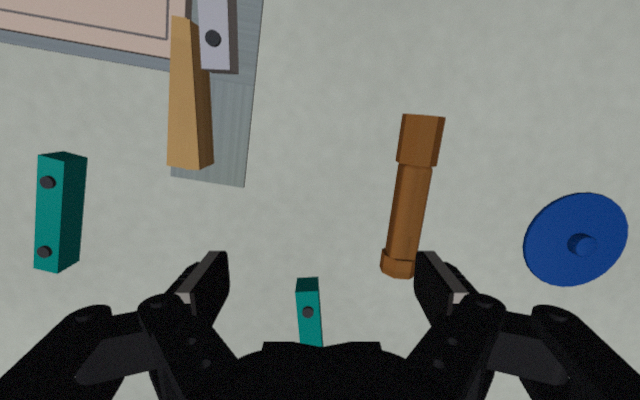

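The wrist view shows the grey cleat at (216,35), inside the tray by the slot. The wedge is at (190,95), the pestle at (412,195) with its head at the top, and the two teal look-alikes are off the tray. I'll enlarge a crop to confirm and read edges.

```bash
python3 - <<'E'
import cv2,numpy as np
a=cv2.imread("pics/w1.png")
c1=cv2.resize(a[0:200,150:270],None,fx=3,fy=3,interpolation=cv2.INTER_CUBIC)
c2=cv2.resize(a[100:300,350:480],None,fx=3,fy=3,interpolation=cv2.INTER_CUBIC)
cv2.imwrite("pics/w1c.png",np.hstack([c1,c2]))
E
```

```text
(no output)
```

View pics/w1c.png

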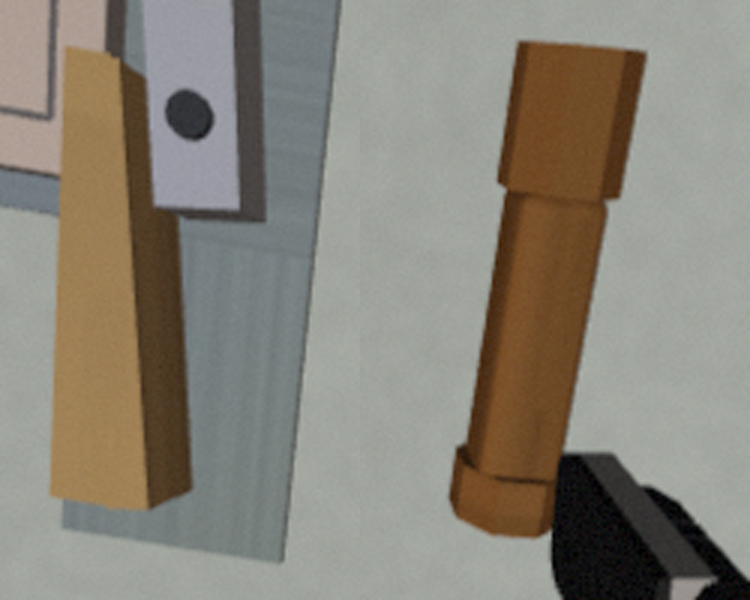

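The crop confirms the grey metal cleat with dark screws, beside the wedge. Corners of the wedge's top in crop pixels are nose (65,48) and (118,56), butt (51,494) and (147,509). The pestle's head end runs (518–645, 45). The depth map will give exact fits.

```bash
cat >> h.py <<'E'
def cloud(d,P):
    c=optics.camera_params("wrist"); K=c["mtx"]; T=c["T_tool_cam"]
    v,u=np.mgrid[:400,:640]; X=np.stack([(u-K[0,2])/K[0,0]*d,(v-K[1,2])/K[1,1]*d,d],-1)
    W=(X@T[:3,:3].T+T[:3,3])@P[1].T+P[0]; W[d<=0]=np.nan; return W
def rect(W,m):
    m=cv2.morphologyEx(m.astype(np.uint8),cv2.MORPH_OPEN,np.ones((3,3)))>0
    q=W[m][:,:2].astype(np.float32); return cv2.minAreaRect(q),cv2.boxPoints(cv2.minAreaRect(q)),np.nanmedian(W[m][:,2]),len(q)
E
python3 - <<'E'
from h import *
np.set_printoptions(precision=1,suppress=True)
f=np.load("pics/w1.npz"); P=(f["p"],f["R"]); W=cloud(f["d"],P); z=W[...,2]
v,u=np.mgrid[:400,:640]
reg=(u>370)&(u<450)&(v>105)&(v<282)&~((u>412)&(v>248))
print("pestle all",*rect(W,reg&(z>10)&(z<45)))
m=reg&(z>29)&(z<34)&(v>170)&(v<245); q=W[m]; print("handle top",q.mean(0),np.polyfit(q[:,0],q[:,1],1), m.sum())
for x in range(410,580,10):
    k=reg&(abs(W[...,0]-x)<3)&(z>26); print(x,W[k][:,1].min().round(1) if k.any() else 0,W[k][:,1].max().round(1) if k.any() else 0,np.nanmax(z[k]).round(1) if k.any() else 0,end=" | ")
reg=(u>160)&(u<225)&(v>10)&(v<175)
print("\nwedge",*rect(W,reg&(z>41)&(z<48)))
o=lambda L,x0,y0:[(x0+a/3,y0+b/3) for a,b in L]
print("wedge px",ray("wrist",o([(65,48),(118,56),(51,494),(147,509)],150,0),44,P)[:,:2])
print("tray edge px",ray("wrist",o([(338,20),(283,562),(63,528)],150,0),4,P)[:,:2])
print("pestle head px",ray("wrist",o([(524,42),(640,50)],230,100),25,P)[:,:2])
E
```

```text
pestle all ((488.4013366699219, -237.0421905517578), (36.58027648925781, 160.35572814941406), 84.95173645019531) [[ 406.9 -248.2]
 [ 566.7 -262.3]
 [ 569.9 -225.9]
 [ 410.1 -211.8]] 31.893962043908957 5854
handle top [ 482.3 -235.7   31.8] [  -0.1 -192.3] 2069
410 -242.1 -213.1 37.0 | 420 -240.9 -212.8 37.9 | 430 -240.6 -214.3 37.3 | 440 -246.4 -218.5 33.2 | 450 -247.5 -219.4 33.9 | 460 -248.2 -220.4 34.0 | 470 -248.9 -221.1 33.5 | 480 -249.9 -222.2 33.7 | 490 -250.6 -222.9 33.4 | 500 -252.2 -223.8 34.1 | 510 -253.1 -224.9 33.4 | 520 -255.9 -225.7 35.4 | 530 -258.5 -222.3 37.5 | 540 -259.2 -223.1 37.4 | 550 -259.9 -224.3 38.0 | 560 -260.7 -225.4 38.1 | 570 -258.4 -226.0 37.4 | 
wedge ((583.010009765625, -31.94651985168457), (28.68161964416504, 121.236572265625), 84.99425506591797) [[521.4 -40.9]
 [642.1 -51.5]
 [644.6 -22.9]
 [523.9 -12.4]] 44.14952115221725 4016
wedge px [[642.9 -32.1]
 [641.  -45.7]
 [525.7 -12.7]
 [521.2 -40.5]]
tray edge px [[661.2 -97.1]
 [496.  -69.6]
 [507.9   4.8]]
pestle head px [[ 568.8 -225. ]
 [ 566.4 -260.3]]
```

```bash
python3 - <<'E'
from h import *
np.set_printoptions(precision=1,suppress=True)
f=np.load("pics/w1.npz"); P=(f["p"],f["R"])
o=lambda L:[(150+a/3,b/3) for a,b in L]
c,s=np.cos(-.165),np.sin(-.165); U=np.array([[c,s],[-s,c]])
w=lambda L,z:ray("wrist",o(L),z,P)[:,:2]
t0=w([(283,562)],4)[0]; O=t0-U.T@[-210,-140]
tr=lambda p:(p-O)@U.T
print("tray O",O,"front-left corner (-210,-65)?",tr(w([(63,528)],4)))
print("cleat near end inner/outer",tr(w([(155,208),(240,210)],34)))
print("board front",tr(w([(0,162),(60,173)],18)))
print("wedge nose+,nose-,butt+,butt-",tr(w([(65,48),(118,56),(51,494),(147,509)],44)))
E
```

```text
tray O [726.1  34. ] front-left corner (-210,-65)? [[-210.4  -64.7]]
cleat near end inner/outer [[-105.6 -100.7]
 [-102.2 -124.4]]
board front [[-99.3 -48.8]
 [-99.4 -66.4]]
wedge nose+,nose-,butt+,butt- [[ -71.2  -78.8]
 [ -70.9  -92.6]
 [-190.   -78.9]
 [-189.8 -107.2]]
```

```bash
python3 - <<'E'
from h import *
R=down(-.09); x,y=493,-237.3
ctrl.move_ptp([x,y,100],R); ctrl.gripper_to(60)
print(ctrl.move_l([x,y,28],vel=80,threshold=12))
ctrl.gripper_to(20,force=80); s=sensors.read_state(); print(s["grip_width"],s["grasp_force"],s["force"],s["eef_pos"],s["t"])
ctrl.move_l([x,y,70],vel=80)
c,sn=np.cos(-.165),np.sin(-.165); U=np.array([[c,sn],[-sn,c]]); O=np.array([726.1,34.0])
p=O+U.T@[-215-75,-91.5]
ctrl.move_ptp([*p,70],down(-.165)); ctrl.move_l([*p,38],vel=60)
s=sensors.read_state(); print(s["grip_width"],s["grasp_force"],s["force"],s["eef_pos"],s["t"])
a,d,P=snap("w2")
cv2.imwrite("pics/w2c.png",cv2.resize(a[:,:,::-1][0:330,200:440],None,fx=1.8,fy=1.8,interpolation=cv2.INTER_CUBIC))
E
```

```text
False
26.745240825352234 79.42506909370422 [-0.6701498  -1.0607942   4.61918238] [ 493.70092046 -237.812505     28.94069193] 4.4833
26.648586103565915 78.728266954422 [-0.02270693 -0.86513937 -1.2467686 ] [424.90788936  -8.61944906  37.73414893] 6.7833
```

View pics/w2c.png

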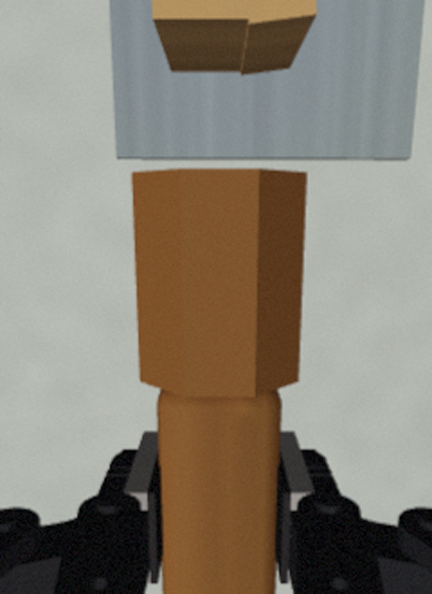

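The pestle is held straight, with its head centred at crop (219,170), just behind the butt at (234,45). The wedge sits about 3 mm to the right, so I'll shift 1.5 mm and push gently.

```bash
cat >> h.py <<'E'
c_,s_=np.cos(-.165),np.sin(-.165); U=np.array([[c_,s_],[-s_,c_]]); O=np.array([726.1,34.0])
def tp(facex,y,z=38): return [*(O+U.T@[facex-75,y]),z]
def rd():
    s=sensors.read_state(); p=U@(np.array(s["eef_pos"][:2])-O); f=U@np.array(s["force"][:2])
    print("face x %.1f y %.1f z %.1f fx %.1f fy %.1f fz %.1f t %.2f"%(p[0]+75,p[1],s["eef_pos"][2],*f,s["force"][2],s["t"]),flush=True); return p[0]+75
E
python3 - <<'E'
from h import *
ctrl.move_l(tp(-200,-93),vel=40); rd()
for i in range(2):
    h=ctrl.move_l(tp(-108,-92.),vel=22,threshold=6); x=rd(); print(h)
    if not h or x>-170: break
E
```

```text
face x -199.8 y -93.0 z 38.0 fx 0.1 fy 0.4 fz -1.7 t 7.36
face x -136.6 y -92.1 z 37.0 fx 0.5 fy -0.1 fz -1.7 t 10.03
True
```

```bash
python3 - <<'E'
from h import *
for th in (7,10,12,12):
    x0=rd(); h=ctrl.move_l(tp(min(x0+12,-106),-92.),vel=10,threshold=th); print(th,h); rd()
    ctrl.hold(.1); x=rd()
    ctrl.move_l(tp(x-4,-92.),vel=40)
E
```

```text
face x -136.6 y -92.1 z 37.0 fx 0.5 fy -0.1 fz -1.7 t 10.03
7 True
face x -136.5 y -91.6 z 35.4 fx -0.3 fy -0.3 fz -2.2 t 10.78
face x -137.3 y -91.6 z 34.8 fx -0.1 fy 0.4 fz -2.1 t 10.88
face x -141.6 y -92.0 z 38.0 fx -0.3 fy 0.0 fz -0.7 t 11.16
10 True
face x -136.4 y -91.8 z 36.4 fx 0.6 fy -1.0 fz -1.3 t 12.02
face x -137.1 y -91.8 z 36.0 fx 0.2 fy -0.0 fz -1.1 t 12.12
face x -141.4 y -92.0 z 37.9 fx -0.8 fy -0.3 fz -1.2 t 12.38
12 True
face x -136.4 y -91.8 z 36.2 fx -0.9 fy 0.2 fz -2.0 t 13.28
face x -136.7 y -91.8 z 36.0 fx -0.1 fy -0.1 fz -0.0 t 13.38
face x -141.1 y -92.0 z 37.9 fx 0.1 fy -0.4 fz -2.0 t 13.62
12 True
face x -135.8 y -91.9 z 36.6 fx -1.9 fy 0.5 fz 2.0 t 14.52
face x -135.9 y -91.9 z 36.5 fx -0.0 fy 0.1 fz 2.9 t 14.62
```

```bash
python3 - <<'E'
from h import *
for th in (14,14):
    h=ctrl.move_l(tp(-122,-92.),vel=12,threshold=th); print(th,h); x=rd()
    ctrl.move_l(tp(x-4,-92.),vel=40)
ctrl.move_l(tp(-165,-92),vel=80); rd()
a,d,P=snap("w3")
cv2.imwrite("pics/w3c.png",cv2.resize(a[:,:,::-1][0:330,100:540],None,fx=1.8,fy=1.8,interpolation=cv2.INTER_CUBIC))
E
```

```text
14 True
face x -135.6 y -91.9 z 37.2 fx -2.9 fy 0.1 fz 5.3 t 15.70
14 True
face x -135.6 y -92.0 z 37.9 fx -2.9 fy 1.3 fz 7.2 t 16.69
face x -166.0 y -91.9 z 38.3 fx -2.7 fy -0.9 fz 7.0 t 17.41
```

View pics/w3c.png

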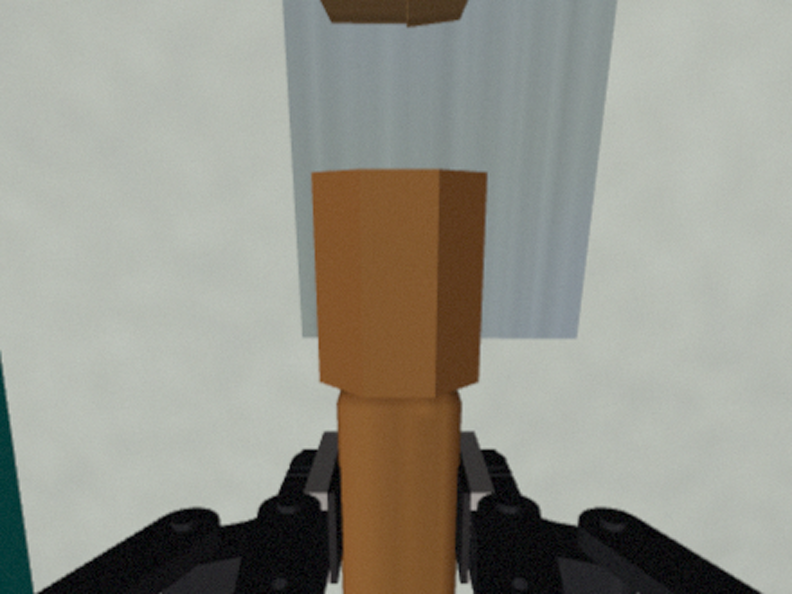

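The pestle has not slipped in the grip: its head edge is at row 170 in both crops. The wedge has moved forward, with its butt at (395,20). The force reading shows an offset in free space, so I'll lift, check it, and view the slot and fence from above.

```bash
python3 - <<'E'
from h import *
np.set_printoptions(precision=1,suppress=True)
ctrl.move_l(tp(-165,-92,100),vel=150); rd()
p=O+U.T@[-125,-40]
ctrl.move_l([*p,190],vel=250); rd()
a,d,P=snap("w4")
cv2.imwrite("pics/w4c.png",cv2.resize(a[:,:,::-1][0:300,120:520],None,fx=2,fy=2,interpolation=cv2.INTER_CUBIC))
E
```

```text
face x -165.9 y -92.0 z 99.3 fx -0.4 fy -0.6 fz -1.9 t 18.02
face x -52.0 y -40.2 z 187.6 fx 0.0 fy 0.1 fz -2.1 t 18.79
```

View pics/w4c.png

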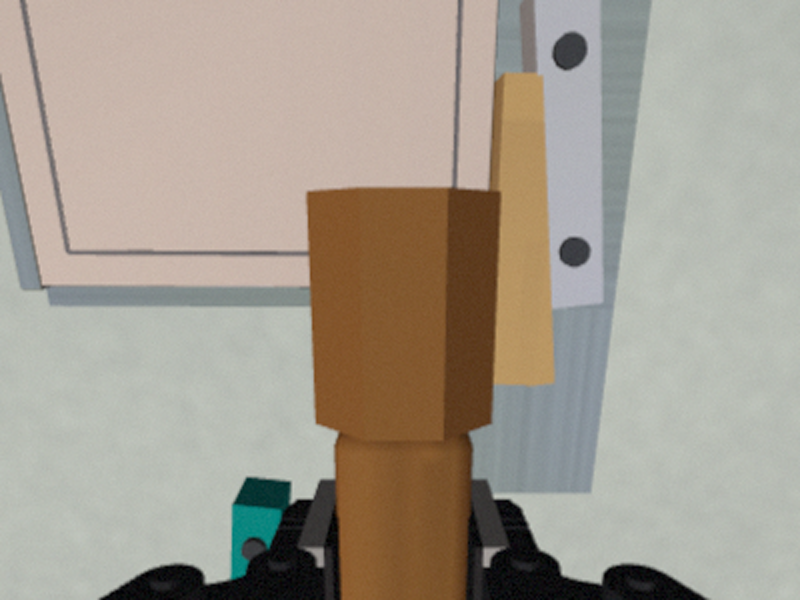

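```bash
python3 - <<'E'
from h import *
np.set_printoptions(precision=1,suppress=True)
f=np.load("pics/w4.npz"); P=(f["p"],f["R"]); W=cloud(f["d"],P)-P[0]
for v in (105,130,150,175,200,225): print(v,W[v,335]@np.diag([1,1,1]), end=" ")
q=W[:,280:380].reshape(-1,3); q=(q)@P[1]
for a,b in ((-20,0),(0,15),(15,27),(40,55),(55,75)):
    k=(q[:,0]>a)&(q[:,0]<b)&(q[:,2]<30)&(abs(q[:,1])<6); print("x",a,b,"tool z top",np.median(q[k,2]) if k.any() else None)
q0=q[(q[:,2]<30)&(q[:,0]>35)&(q[:,0]<100)]; print("head extent x",np.percentile(q0[:,0],[1,99]))
g=lambda L,z:((ray("wrist",[(120+a/2,b/2) for a,b in L],z,P)[:,:2]-O)@U.T)
print("butt",g([(497,385),(553,384)],44),"nose",g([(500,74),(542,74)],44),"board",g([(42,286),(498,20),(3,90)],18))
E
```

```text
105 [ 69.8 -14.7   1.3] 130 [ 61.6 -13.5   1.8] 150 [ 54.7 -12.5   1.6] 175 [ 45.9 -11.1   2.8] 200 [37.  -9.7  4.5] 225 [25.2 -8.1  0.6] x -20 0 tool z top -3.179911818977804
x 0 15 tool z top -56.921168861590616
x 15 27 tool z top -3.114017428407386
x 40 55 tool z top -7.109332588284374
x 55 75 tool z top -7.084101964277247
head extent x [35.4 74.5]
butt [[-136.3  -79.4]
 [-135.8 -103.6]] nose [[-16.3 -73.9]
 [-16.3 -89.2]] board [[-98.5 124.5]
 [  6.  -75.6]
 [-19.  124.3]]
```

Geometry is good: the pestle is level, the face is at +75 mm, the butt is at x=-136 (I predicted -130), and the board edge is at y≈124.4 (fence range 123.5–126.5). I'll now check tightness with measured force.

```bash
python3 - <<'E'
from h import *
ctrl.move_l(tp(-165,-91,100),vel=250); ctrl.move_l(tp(-150,-91,42),vel=120); rd()
ctrl.move_l(tp(-139,-91,42),vel=40); rd(); x=-137.0
while x<-120:
    ctrl.move_l(tp(x,-91,42),vel=8,threshold=18); ctrl.hold(.1); rd()
    s=sensors.read_state(); f=U@np.array(s["force"][:2])
    if f[0]<-13: break
    x+=.6
    if s["t"]>30: break
E
```

```text
face x -149.2 y -90.8 z 42.4 fx 0.1 fy 0.2 fz -2.3 t 20.26
face x -138.4 y -91.0 z 42.4 fx -0.4 fy -0.3 fz -1.7 t 20.68
face x -137.1 y -91.0 z 42.0 fx 0.3 fy 0.5 fz -1.3 t 21.18
face x -136.4 y -91.0 z 42.0 fx 0.5 fy 0.4 fz -1.3 t 21.53
face x -136.0 y -91.0 z 41.9 fx -1.2 fy 0.5 fz -1.1 t 21.88
face x -135.8 y -91.0 z 41.8 fx -2.7 fy -0.5 fz 0.4 t 22.23
face x -135.7 y -91.0 z 41.7 fx -5.2 fy -0.5 fz 0.5 t 22.58
face x -135.6 y -91.0 z 41.6 fx -6.1 fy 0.1 fz 1.5 t 22.93
face x -135.6 y -90.9 z 41.5 fx -6.9 fy -0.3 fz 1.8 t 23.28
face x -135.5 y -90.9 z 41.3 fx -7.7 fy -1.3 fz 2.6 t 23.63
face x -135.5 y -90.9 z 41.1 fx -9.3 fy -0.1 fz 3.2 t 23.98
face x -135.5 y -90.9 z 41.0 fx -11.1 fy 0.1 fz 4.0 t 24.33
face x -135.4 y -90.9 z 40.8 fx -11.7 fy -1.6 fz 3.0 t 24.68
face x -135.4 y -90.9 z 40.8 fx -12.3 fy -0.3 fz 4.9 t 25.03
face x -135.4 y -90.8 z 40.5 fx -12.8 fy -0.8 fz 4.0 t 25.38
face x -135.3 y -90.8 z 40.5 fx -15.0 fy -1.0 fz 5.9 t 25.73
```

At 15 N the wedge stays put (drift under 0.3 mm from 5 to 15 N), so it is jammed. I'll back off, return the pestle to its old spot, and take a check view.

```bash
python3 - <<'E'
from h import *
ctrl.move_l(tp(-155,-91,42),vel=60); ctrl.move_l(tp(-165,-91,100),vel=150); rd()
R=down(-.09); x,y=493,-237.3
ctrl.move_ptp([x,y,80],R); ctrl.move_l([x,y,40],vel=80)
print(ctrl.move_l([x,y,29],vel=20,threshold=4),sensors.read_state()["eef_pos"])
w=sensors.read_state()["grip_width"]
ctrl.gripper_to(w+10); ctrl.hold(.2); ctrl.gripper_to(60); ctrl.move_l([x,y,110],vel=100)
ctrl.move_l([490,-140,210],rot=down(0),vel=250); ctrl.hold(.3)
snap("w5"); print(sensors.read_state()["t"])
E
```

```text
face x -164.7 y -91.0 z 100.1 fx -0.1 fy 0.6 fz -1.4 t 26.86
True [ 492.80079238 -237.24791901   28.93290555]
31.8083
```

View pics/w5.png

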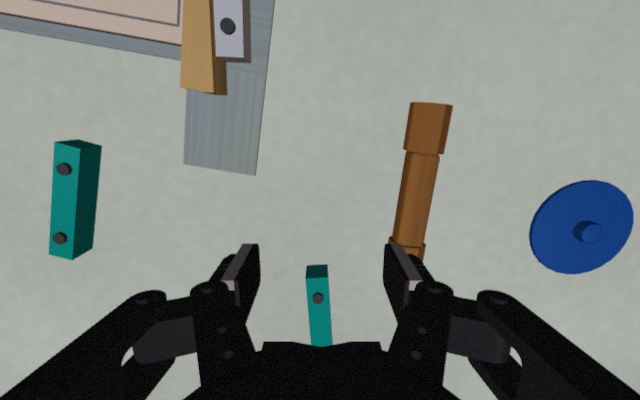

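The pestle lies flat on the counter at (425,180), clear of the tray. The wedge is jammed, with its butt at (204,90), and the other things are in place.

```bash
python3 -c "
from plant import ctrl
print(ctrl.finish_job())"
```

```text
the job is handed in; nothing more can be done
None
```

I handed the job in at about 32 s: the wedge is jammed and held against a 15 N push, the board's edge measured 124.4 mm (within the fence's range, though I did not measure the fence itself), and the pestle is back on the counter clear of the tray.

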